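# Skewer the chocolate rings and serve them

### The arm

A 6-joint arm with a two-finger parallel gripper is mounted at the origin on the work surface. World frame = base frame: x ahead of the robot, y to its left, z up, the work surface at z = 0. Lengths are in m, angles in rad, forces in N, time in s.
With the tool pointing down it reaches from about 0.25 to 0.85 m from the base axis. Payload 12.5 kg.
Tool frame: the origin (TCP) lies midway between the tips of the shut fingers; the grasp point (between the pads) lies 19 mm behind it (r.grip_depth is the z of the grasp point in the tool frame, in m); z points along the fingers, y is the line along which they close (so a half turn about z gives the same grasp; the last joint's range is limited). The gripper opens to 93 mm and grips with 3 to 60 N. Pads are 15 mm wide; open, the fingers measure 128 mm over their backs; the gripper's body (75 mm by 188 mm) begins 65 mm behind the grasp point.
Start: joints at [1.192, 0.351, 1.652, -0, 1.139, -0.085], TCP at [0.159, 0.526, 0.219] pointing down, gripper open.
Joint ranges: [-2.75, 2.75], [-0.79, 2.1], [0.01, 2.65], [-1.57, 4.71], [0.07, 3.14], [-2.87, 2.87]. Speed limits (rad/s): [2.22, 2.22, 2.79, 3.14, 3.14, 3.14].

### API

Orientations are given as a unit quaternion [x, y, z, w].
In Python, from rig import r gives the robot as it stands. Calls block until the motion is done:
- r.move_to(position, orientation): joint-space move of the TCP to a pose.
- r.move_straight(position, v=0.15, orientation=None, stop_force=None): straight line of the TCP; orientation=None keeps the orientation; v is the mean speed in m/s. With stop_force (N) it stops when the force on the tool has changed by that much, and returns True; else False.
- r.move_joints(angles): joint-space move.
- r.open() and r.grab(strength=None): open the fingers fully, or close them until they stop; strength is the grip in N (None keeps the last).
- r.wait(seconds).
- r.ik(position, orientation): joint angles nearest the present ones, or None.
- r.get_image(name): name is "scene" or "side" or "wrist"; returns a dict with "image" (480x640x3 uint8, red, green, blue), "fx", "fy", "cx", "cy" (pixels), "R" (3x3) and "t" (3): a world point X has camera coordinates R X + t; the wrist camera has in their place "T_tool_cam" (4x4, takes a point from camera to tool coordinates, whose origin is the TCP and whose axes are the flange's). Camera axes: x right, y down, z forward; pixel columns grow to the right and rows downward; lengths in m; the calibration is good to about 2 mm. A picture is of the moment at which its call begins: read the wrist's pose just before it. There is no depth.
A pose or a line that the arm cannot do raises r.Unreachable and nothing moves.
- r.finish_job(): hands the job in; it is judged then, once.
Readings, each from a call of its own:
- r.read_clock(): time.
- r.read_q(): joint angles.
- r.read_qd(): joint speeds.
- r.read_effort(): joint torques, N m.
- r.read_position(): TCP position.
- r.read_tcp_rot(): TCP orientation.
- r.read_ft_force(): force on the tool from outside, world axes, zero at the start.
- r.read_wrist_torque(): the same for the moment, N m.
- r.read_finger_gap(): opening from 0.0 (shut) to 1.0 (fully open).
- r.read_grip_force(): force on a finger pad.
Only numpy, scipy, OpenCV 4.12 (cv2) and the standard library are available. Lean on these libraries where they do the work, as an engineer would, in place of code of your own. Each camera call takes 0.05 s, during which the arm holds its last target. There are 200 camera calls.

### The job

Pick up the steel skewer by its handle and run it through the holes of all the chocolate biscuit rings standing in the two wooden racks, lifting them off together as one stack; never touch the biscuits with the fingers. Then lay the loaded skewer on the serving stand, handle in the wide saddle and rod in the fork, let go, and slide the stand, without lifting it, across the counter until the whole board sits squarely on the dark serving mat with the skewer and all the rings still on it. Last, set the countertop timer for the tasting: press down on it and turn its dial until the pointer stands at the long mark, without letting the timer spin or wander. Leave the other things on the counter where they are.

Things in the scene. Friction and masses are not known exactly. Their poses are not given: they have to be found in the camera images.
- skewer: loose skewer, 245 g: dark metal handle 80 x 20 mm, 24 mm high, with a straight steel rod, 6 mm thick, 205 mm long, from the middle of its front face. Origin on the rod's axis at that face; x along the rod (handle x = -80 to 0, tip +205 mm), z up. Starts lying on the counter, rod away from the robot, axis 12 mm high. Mass centre at x = -22 mm. Rings on the rod hang with centres 8 mm below its axis
- skewer_grip (a point): point to grip the skewer from above: on its axis in the handle, at x = -55 mm, fingers closing across the 20 mm width
- stand: loose stand, 500 g or so: dark wooden board 240 (x) x 150 (y) x 22 mm with two brass posts, 44 mm wide, on its x axis. Origin at the centre of its underside. Starts nearer the robot than the mat, y pointing roughly to the robot, x to the robot's left. With the skewer laid in it (x along x) the handle's front face is at x = -75 mm, 10 mm either way does no harm, the rod's axis 64 mm high
- saddle (a point): middle of the floor of the stand's saddle for the handle: at x = -89 mm, 52 mm above the counter, 18 mm long, 28 mm wide between lips that rise to 66 mm
- fork (a point): middle of the floor of the stand's fork for the rod: at x = +98 mm, 61 mm above the counter, 10 mm long, 16 mm wide between prongs that rise to 78 mm. Rings on the rod must be within 160 mm of the handle's face to hang clear of it
- mat: thin dark serving mat, 300 (x) x 210 (y) mm, fixed, flush: nothing catches on it. Origin at its centre, axes as the stand's: the stand belongs on it centred, x along x. It lies beyond the stand as seen from the robot
- rack_a: fixed pale wooden rack, 72 (x) x 84 (y) mm, 40 mm high, the one nearer to the robot, with three slots at y = -24, 0, +24 mm for standing rings. Origin at the centre of its underside; y is the direction of the rings' common axis, at height 52 mm, and points roughly to the robot's left. The skewer can come in from either end; the -y end faces the middle of the counter
- rack_b: fixed pale wooden rack, 72 (x) x 84 (y) mm, 40 mm high, the one farther from the robot, with three slots at y = -24, 0, +24 mm for standing rings. Origin at the centre of its underside; y is the direction of the rings' common axis, at height 52 mm, and points roughly to the robot's left. The skewer can come in from either end; the -y end faces the middle of the counter
- ring_a1: a round dark-chocolate biscuit ring, 60 mm outside diameter, 22 mm hole, 12 mm thick, 25 g; origin at its centre, its own y axis is the axis of the hole. At the start it stands on edge in the first slot (y = -24 mm) of rack_a; absent in some starts
- ring_a2: a round dark-chocolate biscuit ring, 60 mm outside diameter, 22 mm hole, 12 mm thick, 25 g; origin at its centre, its own y axis is the axis of the hole. At the start it stands on edge in the second slot (middle, y = 0) of rack_a; absent in some starts
- ring_a3: a round dark-chocolate biscuit ring, 60 mm outside diameter, 22 mm hole, 12 mm thick, 25 g; origin at its centre, its own y axis is the axis of the hole. At the start it stands on edge in the third slot (y = +24 mm) of rack_a; absent in some starts
- ring_b1: a round dark-chocolate biscuit ring, 60 mm outside diameter, 22 mm hole, 12 mm thick, 25 g; origin at its centre, its own y axis is the axis of the hole. At the start it stands on edge in the first slot (y = -24 mm) of rack_b; absent in some starts
- ring_b2: a round dark-chocolate biscuit ring, 60 mm outside diameter, 22 mm hole, 12 mm thick, 25 g; origin at its centre, its own y axis is the axis of the hole. At the start it stands on edge in the second slot (middle, y = 0) of rack_b; absent in some starts
- ring_b3: a round dark-chocolate biscuit ring, 60 mm outside diameter, 22 mm hole, 12 mm thick, 25 g; origin at its centre, its own y axis is the axis of the hole. At the start it stands on edge in the third slot (y = +24 mm) of rack_b; absent in some starts
- timer: free-standing countertop timer, 220 g: white round body 68 mm across, 32 mm high; its dial is stiff (0.065 N m), so the light body spins along unless it is pressed down with several newtons while turning. Origin under its middle, z up. Dial zero, a short mark, is at its +x
- dial (a joint): angle of the timer's dial, rad, 0 to 3.14, growing clockwise seen from above; stays where it is left. Starts between 0 and 0.5. The long mark is at 2.094 (120 degrees clockwise from zero). The pointer direction in the timer's frame is at minus this angle; it is drawn on one end of the dial's grip bar
- dial_grip (a point): on the dial's axis, 50 mm above the counter: middle of the upright steel grip bar, 42 mm long (along the pointer), 14 mm thick, standing from 38 to 60 mm above the counter on a steel disc 45 mm across
- timer_mark (a point): the long dark mark on the top rim of the timer's body, 34 mm from its axis
- tablet_1: bystander: wrapped chocolate tablet 150 x 70 x 10 mm lying flat, leave alone
- tablet_2: bystander: wrapped chocolate tablet 150 x 70 x 10 mm lying flat, leave alone
- jam_jar: bystander: jar, 60 mm across, 75 mm high, origin under it, leave alone
- gift_box: bystander: mint gift box 60 x 100 x 45 mm, leave alone
- cocoa_tin: bystander: flat tin, 70 mm across, 30 mm high, leave alone
- mug: bystander: mug, 76 mm across, 85 mm high, leave alone
Not all that is in view belongs to the job. Leave any turquoise look-alike of the ring_a1 alone.

How it is judged:
On the way, in this order (a step that is already met when the one before it is completed fails the run):
1. all the rings are on the skewer's rod and lifted together clear of the racks (x of ring_a1 in the frame of skewer between 0 and 0.19 m and y of ring_a1 in the frame of skewer between -0.012 and 0.012 m and z of ring_a1 in the frame of skewer between -0.012 and 0.012 m and x of ring_a2 in the frame of skewer between 0 and 0.19 m and y of ring_a2 in the frame of skewer between -0.012 and 0.012 m and z of ring_a2 in the frame of skewer between -0.012 and 0.012 m and x of ring_a3 in the frame of skewer between 0 and 0.19 m and y of ring_a3 in the frame of skewer between -0.012 and 0.012 m and z of ring_a3 in the frame of skewer between -0.012 and 0.012 m and x of ring_b1 in the frame of skewer between 0 and 0.19 m and y of ring_b1 in the frame of skewer between -0.012 and 0.012 m and z of ring_b1 in the frame of skewer between -0.012 and 0.012 m and x of ring_b2 in the frame of skewer between 0 and 0.19 m and y of ring_b2 in the frame of skewer between -0.012 and 0.012 m and z of ring_b2 in the frame of skewer between -0.012 and 0.012 m and x of ring_b3 in the frame of skewer between 0 and 0.19 m and y of ring_b3 in the frame of skewer between -0.012 and 0.012 m and z of ring_b3 in the frame of skewer between -0.012 and 0.012 m and height (world z) of skewer above 0.095 m), for 0.2 s.
2. the loaded skewer lies in the stand's saddle and fork, let go, with the stand still short of the mat (x of ring_a1 in the frame of skewer between 0 and 0.19 m and y of ring_a1 in the frame of skewer between -0.012 and 0.012 m and z of ring_a1 in the frame of skewer between -0.012 and 0.012 m and x of ring_a2 in the frame of skewer between 0 and 0.19 m and y of ring_a2 in the frame of skewer between -0.012 and 0.012 m and z of ring_a2 in the frame of skewer between -0.012 and 0.012 m and x of ring_a3 in the frame of skewer between 0 and 0.19 m and y of ring_a3 in the frame of skewer between -0.012 and 0.012 m and z of ring_a3 in the frame of skewer between -0.012 and 0.012 m and x of ring_b1 in the frame of skewer between 0 and 0.19 m and y of ring_b1 in the frame of skewer between -0.012 and 0.012 m and z of ring_b1 in the frame of skewer between -0.012 and 0.012 m and x of ring_b2 in the frame of skewer between 0 and 0.19 m and y of ring_b2 in the frame of skewer between -0.012 and 0.012 m and z of ring_b2 in the frame of skewer between -0.012 and 0.012 m and x of ring_b3 in the frame of skewer between 0 and 0.19 m and y of ring_b3 in the frame of skewer between -0.012 and 0.012 m and z of ring_b3 in the frame of skewer between -0.012 and 0.012 m and x of skewer in the frame of stand between -0.1 and -0.05 m and y of skewer in the frame of stand between -0.01 and 0.01 m and z of skewer in the frame of stand between 0.058 and 0.071 m and angle between the x axis of skewer and the x axis of stand, either way round below 0.12 rad and contact force between the fingers and skewer below 0.1 N and y of stand in the frame of mat above 0.06 m), for 0.3 s.
3. the loaded stand is on the mat, with the timer not yet set (x of ring_a1 in the frame of skewer between 0 and 0.19 m and y of ring_a1 in the frame of skewer between -0.012 and 0.012 m and z of ring_a1 in the frame of skewer between -0.012 and 0.012 m and x of ring_a2 in the frame of skewer between 0 and 0.19 m and y of ring_a2 in the frame of skewer between -0.012 and 0.012 m and z of ring_a2 in the frame of skewer between -0.012 and 0.012 m and x of ring_a3 in the frame of skewer between 0 and 0.19 m and y of ring_a3 in the frame of skewer between -0.012 and 0.012 m and z of ring_a3 in the frame of skewer between -0.012 and 0.012 m and x of ring_b1 in the frame of skewer between 0 and 0.19 m and y of ring_b1 in the frame of skewer between -0.012 and 0.012 m and z of ring_b1 in the frame of skewer between -0.012 and 0.012 m and x of ring_b2 in the frame of skewer between 0 and 0.19 m and y of ring_b2 in the frame of skewer between -0.012 and 0.012 m and z of ring_b2 in the frame of skewer between -0.012 and 0.012 m and x of ring_b3 in the frame of skewer between 0 and 0.19 m and y of ring_b3 in the frame of skewer between -0.012 and 0.012 m and z of ring_b3 in the frame of skewer between -0.012 and 0.012 m and x of skewer in the frame of stand between -0.1 and -0.05 m and y of skewer in the frame of stand between -0.01 and 0.01 m and z of skewer in the frame of stand between 0.058 and 0.071 m and angle between the x axis of skewer and the x axis of stand, either way round below 0.12 rad and x of stand in the frame of mat between -0.032 and 0.032 m and y of stand in the frame of mat between -0.032 and 0.032 m and angle between the x axis of stand and the x axis of mat, either way round below 0.2 rad and value of joint dial below 1.7 rad), for 0.2 s.
At the end, for the whole second after the job is handed in: Stand flat and centred on the mat within 32 mm along each side and 0.2 rad; skewer in saddle and fork (handle face 50 to 100 mm from the stand's centre, 10 mm from its middle line, rod axis 58 to 71 mm high) with every ring on the rod; dial within 0.15 rad of the long mark; all at rest (x of ring_a1 in the frame of skewer between 0 and 0.19 m and y of ring_a1 in the frame of skewer between -0.012 and 0.012 m and z of ring_a1 in the frame of skewer between -0.012 and 0.012 m and x of ring_a2 in the frame of skewer between 0 and 0.19 m and y of ring_a2 in the frame of skewer between -0.012 and 0.012 m and z of ring_a2 in the frame of skewer between -0.012 and 0.012 m and x of ring_a3 in the frame of skewer between 0 and 0.19 m and y of ring_a3 in the frame of skewer between -0.012 and 0.012 m and z of ring_a3 in the frame of skewer between -0.012 and 0.012 m and x of ring_b1 in the frame of skewer between 0 and 0.19 m and y of ring_b1 in the frame of skewer between -0.012 and 0.012 m and z of ring_b1 in the frame of skewer between -0.012 and 0.012 m and x of ring_b2 in the frame of skewer between 0 and 0.19 m and y of ring_b2 in the frame of skewer between -0.012 and 0.012 m and z of ring_b2 in the frame of skewer between -0.012 and 0.012 m and x of ring_b3 in the frame of skewer between 0 and 0.19 m and y of ring_b3 in the frame of skewer between -0.012 and 0.012 m and z of ring_b3 in the frame of skewer between -0.012 and 0.012 m and x of skewer in the frame of stand between -0.1 and -0.05 m and y of skewer in the frame of stand between -0.01 and 0.01 m and z of skewer in the frame of stand between 0.058 and 0.071 m and angle between the x axis of skewer and the x axis of stand, either way round below 0.12 rad and x of stand in the frame of mat between -0.032 and 0.032 m and y of stand in the frame of mat between -0.032 and 0.032 m and angle between the x axis of stand and the x axis of mat, either way round below 0.2 rad and value of joint dial between 1.944 and 2.244 rad and height (world z) of stand below 0.006 m and angle between stand's own z axis and vertical below 0.05 rad and linear speed of stand below 0.02 m/s and linear speed of skewer below 0.03 m/s); the robot touches nothing.
It fails at once if the timer spins or wanders: its long mark moves more than 25 mm (distance of timer_mark from where it was at the start of the episode above 0.025 m).
It fails at once if a biscuit ring is touched by the fingers (contact force between the fingers and ring_a1 above 0.5 N or contact force between the fingers and ring_a2 above 0.5 N or contact force between the fingers and ring_a3 above 0.5 N or contact force between the fingers and ring_b1 above 0.5 N or contact force between the fingers and ring_b2 above 0.5 N or contact force between the fingers and ring_b3 above 0.5 N).
It fails at once if the stand is lifted off the counter (height (world z) of stand above 0.02 m).
It fails at once if a bystander is moved more than 20 mm (distance of any of tablet_1, tablet_2, jam_jar, gift_box, cocoa_tin, mug from where it was at the start of the episode above 0.02 m).
Of ring_a1, ring_a2, ring_a3, ring_b1, ring_b2, ring_b3 only 4 to 6 are there at a start; the rules pass over those that are not, and their reading is None.
At some moment in a run one of stand may be knocked a few centimetres aside while the robot is not near it.
It also fails if it takes over 184 s, if anything falls off the work surface, if the arm or the gripper's body presses on something with over 40 N, if the wrist force passes 120 N, or if a joint passes its speed limit or range.

## Working session

There is one attempt and no reset: what is moved stays moved. The work goes in short steps, each a Python script; the robot and the scene stay as the last script left them, time stands still between calls to the robot, and variables do not carry over. Pictures are saved under pics/ and viewed, at most 16 in all, crops included, and the job is handed in when it is done.

```bash
ls; mkdir -p pics; python3 - <<'E'
from rig import r
import cv2,numpy as np,pickle
for n in ("scene","side"):
    d=r.get_image(n); pickle.dump(d,open(f"pics/{n}0.pkl","wb"))
    cv2.imwrite(f"pics/{n}0.png",d["image"][:,:,::-1])
    print(n,d["fx"],d["cx"],d["cy"],(-np.array(d["R"]).T@d["t"]).round(3),np.array(d["R"])[2].round(3))
d=r.get_image("wrist");print(np.array(d["T_tool_cam"]).round(4),d["fx"],r.read_tcp_rot(),r.grip_depth,r.read_clock())
E
```

```text
pics
scene 619.6372875998823 312.5940527735486 244.2929223954504 [1.135 0.747 0.938] [-0.459 -0.55  -0.698]
side 495.4957717245583 311.2602607532655 230.83740950054445 [ 0.547 -0.762  0.907] [ 0.014  0.699 -0.715]
[[ 0.000e+00 -9.607e-01 -2.774e-01  7.760e-02]
 [ 1.000e+00  3.000e-04 -8.000e-04 -2.000e-04]
 [ 9.000e-04 -2.774e-01  9.607e-01 -1.657e-01]
 [ 0.000e+00  0.000e+00  0.000e+00  1.000e+00]] 331.62607214771714 [ 1.46359340e-01  9.89231407e-01 -4.01611545e-04 -7.94342526e-05] -0.0188 0.15
```

View pics/scene0.png

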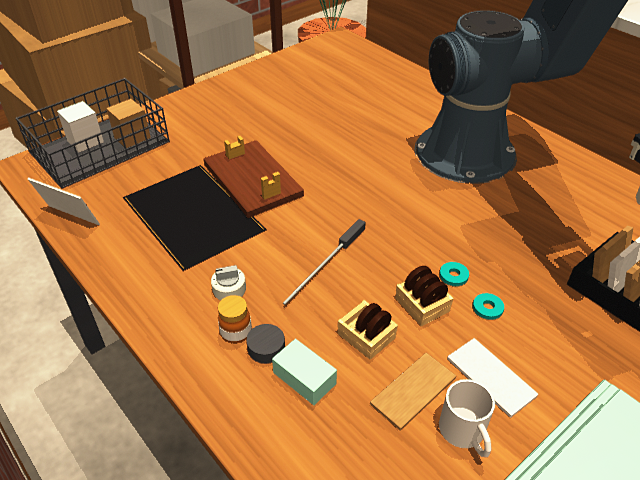

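View pics/side0.png

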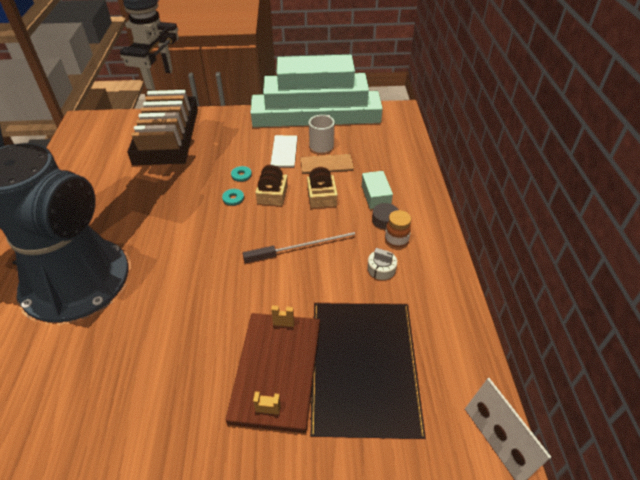

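Scene: skewer handle (363,224)→tip (286,304). Stand is at (253,177) and the mat at (195,217). rack_a is at (424,295) with three rings, and rack_b at (368,325) with apparently two. Timer is at (228,282), and the turquoise look-alikes at (454,273) and (488,306) are to be left alone. Jar, tin, box, tablets and mug are bystanders.

```bash
cat > h.py <<'E'
import numpy as np,cv2,pickle
from scipy.spatial.transform import Rotation as Ro
def cam(d,T=None):
    """-> K, R, t (world->cam). T = world_T_tool for the wrist"""
    K=np.array([[d["fx"],0,d["cx"]],[0,d["fy"],d["cy"]],[0,0,1]])
    if "R" in d: return K,np.array(d["R"]),np.array(d["t"])
    M=np.linalg.inv(T@np.array(d["T_tool_cam"])); return K,M[:3,:3],M[:3,3]
def onz(c,uv,z):
    K,R,t=c; o=-R.T@t; v=R.T@np.linalg.inv(K)@np.array([*uv,1.]); return o+v*(z-o[2])/v[2]
def tri(c1,uv1,c2,uv2):
    A=[];b=[]
    for (K,R,t),uv in((c1,uv1),(c2,uv2)):
        o=-R.T@t; v=R.T@np.linalg.inv(K)@np.array([*uv,1.]); v/=np.linalg.norm(v); P=np.eye(3)-np.outer(v,v); A.append(P);b.append(P@o)
    return np.linalg.solve(sum(A),sum(b))
def proj(c,X):
    K,R,t=c; p=K@(R@np.asarray(X,float)+t); return p[:2]/p[2]
def down(a):
    """tool pointing down, tool y (closing line) at world yaw a+90deg ; tool x along yaw a"""
    return (Ro.from_euler('z',a)*Ro.from_euler('x',np.pi)).as_quat()
def pose(r):
    T=np.eye(4);T[:3,:3]=Ro.from_quat(r.read_tcp_rot()).as_matrix();T[:3,3]=r.read_position();return T
def snap(r,n,save=None):
    T=pose(r); d=r.get_image(n); c=cam(d,T)
    if save: cv2.imwrite(f"pics/{save}.png",d["image"][:,:,::-1]); pickle.dump((d["image"],c),open(f"pics/{save}.pkl","wb"))
    return d["image"],c
E
python3 - <<'E'
from h import *
S=cam(pickle.load(open("pics/scene0.pkl","rb")));D=cam(pickle.load(open("pics/side0.pkl","rb")))
def p(n,s,d): print(n,tri(S,s,D,d).round(3))
p("handle end",(362,224),(246,257)); p("tip",(286,304),(354,236)); p("timer bar",(228,274),(383,257))
p("board corner",(302,192),(320,319));p("jar",(233,303),(399,218))
for n,u in(("mat",[(314,304),(410,305),(422,434),(312,432)]),("skew",[(246,257),(275,250),(354,236)])):
    print(n,[onz(D,q,0.).round(3) for q in u])
print("board",[onz(D,q,.022).round(3)[:2] for q in [(252,315),(320,319),(307,429),(231,424)]])
for n,q in(("ra",(271,205)),("rb",(322,208))): print(n,onz(D,q,0.))
print("racks scene", [onz(S,q,.04).round(3)[:2] for q in [(397,289),(426,313),(452,296),(339,323),(370,347),(398,324)]])
print("tablets..",[onz(S,q,.0).round(3)[:2] for q in [(412,390),(492,376),(466,420),(305,372),(266,345)]])
E
```

```text
handle end [0.401 0.037 0.009]
tip [0.67  0.103 0.   ]
timer bar [ 0.727 -0.006  0.039]
board corner [ 0.516 -0.126  0.031]
jar [0.775 0.088 0.072]
mat [array([ 0.563, -0.104,  0.   ]), array([ 0.776, -0.117,  0.   ]), array([ 0.749, -0.402,  0.   ]), array([ 0.548, -0.391,  0.   ])]
skew [array([0.403, 0.043, 0.   ]), array([0.473, 0.063, 0.   ]), array([0.672, 0.101, 0.   ])]
board [array([ 0.429, -0.143]), array([ 0.574, -0.16 ]), array([ 0.54 , -0.394]), array([ 0.402, -0.379])]
ra [0.45932932 0.22761743 0.        ]
rb [0.59640665 0.20894115 0.        ]
racks scene [array([0.5 , 0.24]), array([0.502, 0.317]), array([0.433, 0.321]), array([0.641, 0.23 ]), array([0.635, 0.305]), array([0.56 , 0.301])]
tablets.. [array([0.621, 0.4  ]), array([0.492, 0.472]), array([0.595, 0.498]), array([0.74, 0.25]), array([0.757, 0.157])]
```

```bash
python3 - <<'E'
from rig import r
from h import *
# which yaw convention does the arm like, look from above racks / skewer
for a in (0,np.pi/2,np.pi,-np.pi/2):
    for P in ([.45,.1,.3],[.3,.0,.3],[.45,-.3,.3],[.6,-.3,.2]): 
        q=r.ik(P,down(a)); print(round(a,2),P,None if q is None else np.round(q,2))
E
```

```text
0 [0.45, 0.1, 0.3] [ 0.12  0.11  1.76 -0.    1.28  1.69]
0 [0.3, 0.0, 0.3] [-0.16 -0.24  2.08 -0.    1.3   1.42]
0 [0.45, -0.3, 0.3] [-0.67  0.26  1.57 -0.    1.31  0.9 ]
0 [0.6, -0.3, 0.2] [-0.53  0.59  1.33 -0.    1.23  1.04]
1.57 [0.45, 0.1, 0.3] [ 0.12  0.11  1.76 -0.    1.28  0.12]
1.57 [0.3, 0.0, 0.3] [-0.16 -0.24  2.08  0.    1.3  -0.16]
1.57 [0.45, -0.3, 0.3] [-0.67  0.26  1.57  0.    1.31 -0.67]
1.57 [0.6, -0.3, 0.2] [-0.53  0.59  1.33  0.    1.23 -0.53]
3.14 [0.45, 0.1, 0.3] [ 0.12  0.11  1.76  0.    1.28 -1.45]
3.14 [0.3, 0.0, 0.3] [-0.16 -0.24  2.08  0.    1.3  -1.73]
3.14 [0.45, -0.3, 0.3] [-0.67  0.26  1.57  0.    1.31 -2.24]
3.14 [0.6, -0.3, 0.2] [-0.53  0.59  1.33  0.    1.23 -2.1 ]
-1.57 [0.45, 0.1, 0.3] None
-1.57 [0.3, 0.0, 0.3] None
-1.57 [0.45, -0.3, 0.3] [-0.67  0.26  1.57 -0.    1.31  2.47]
-1.57 [0.6, -0.3, 0.2] [-0.53  0.59  1.33 -0.    1.23  2.61]
```

```bash
python3 - <<'E'
from rig import r
from h import *
# down(0): cam sits at +x of the tool, looks slightly back
for n,P in (("rk1",[.49,.20,.16]),("rk2",[.49,.34,.16]),("sk1",[.45,.06,.14])):
    r.move_to(P,down(0)); r.wait(.2); img,c=snap(r,"wrist",n)
    if n=="sk1": print(proj(c,[.40,.04,.012]),proj(c,[.67,.1,.012]))
print(r.read_clock())
E
```

```text
[339.40058344 280.90944343] [264.37680843 -60.93161522]
4.3167
```

View pics/rk1.png

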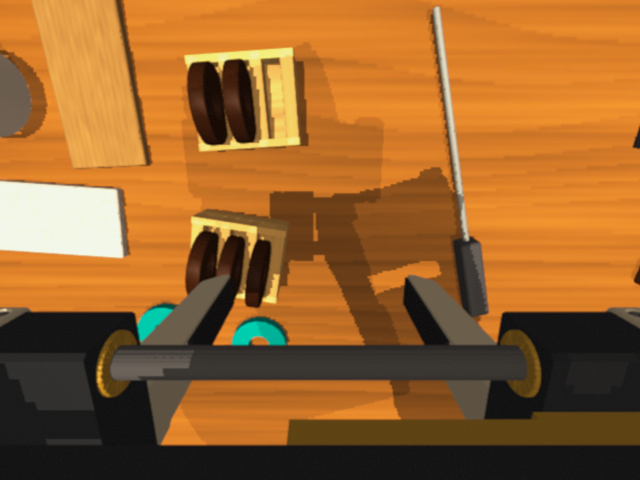

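View pics/sk1.png

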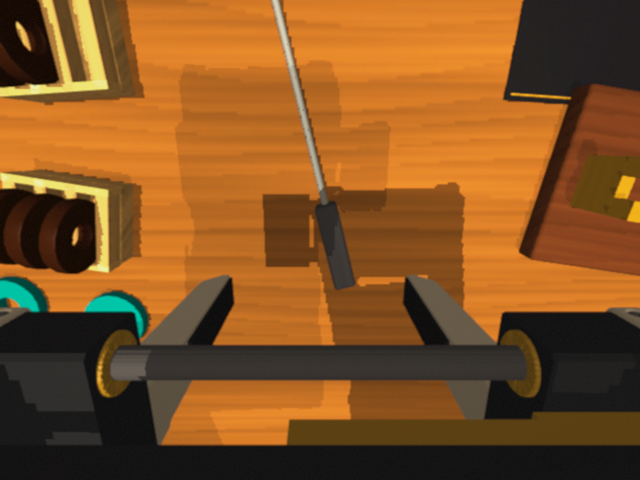

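rk1: rack_b (245,100) holds rings in slots 2 and 3, with slot 1 empty. rack_a (237,255) holds three. That makes five dark rings. The turquoise rings (160,325) and (260,335) lie flat and are not ours. In sk1 the handle runs (327,204)→(345,287). Next I enlarge both racks from both views.

```bash
python3 - <<'E'
from h import *
o=np.zeros((600,800,3),np.uint8)
a=cv2.imread("pics/rk1.png")[30:330,160:320]; b=cv2.imread("pics/rk2.png")
i,c=pickle.load(open("pics/rk2.pkl","rb"))
print([proj(c,X).round() for X in ([.468,.28,.04],[.6,.27,.04])])
o[:,:320]=cv2.resize(a,None,fx=2,fy=2,interpolation=cv2.INTER_CUBIC)
o[:,330:770]=cv2.resize(b[30:330,240:460],None,fx=2,fy=2,interpolation=cv2.INTER_CUBIC)
cv2.imwrite("pics/rkc.png",o)
E
```

```text
[array([383., 256.]), array([404., 100.])]
```

View pics/rkc.png

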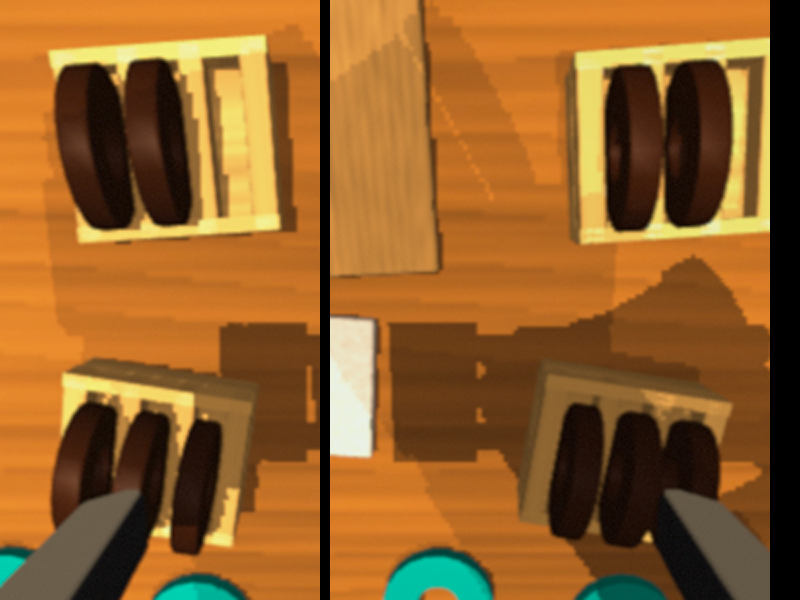

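```bash
cat > fit.py <<'E'
from h import *
from scipy.optimize import least_squares
def fitrect(obs,hx,hy,x0,z=None):
    """obs: (cam,(sx,sy),uv); fit x,y,yaw,(z)"""
    def f(p):
        zz=p[3] if z is None else z; ca,sa=np.cos(p[2]),np.sin(p[2])
        return np.concatenate([proj(c,[p[0]+ca*sx*hx-sa*sy*hy,p[1]+sa*sx*hx+ca*sy*hy,zz])-uv for c,(sx,sy),uv in obs])
    s=least_squares(f,list(x0)+([.03] if z is None else []),loss='soft_l1'); return s.x,np.abs(f(s.x)).round(1)
E
python3 - <<'E'
from fit import *
c1=pickle.load(open("pics/rk1.pkl","rb"))[1];c2=pickle.load(open("pics/rk2.pkl","rb"))[1]
L=lambda x,y:np.array([160+x/2,30+y/2]);R=lambda x,y:np.array([240+(x-330)/2,30+y/2])
B=[(c1,(1,1),L(50,52)),(c1,(1,-1),L(266,37)),(c1,(-1,-1),L(280,230)),(c1,(-1,1),L(80,243)),(c2,(1,1),R(577,55)),(c2,(-1,1),R(580,243))]
A=[(c1,(1,1),L(63,375)),(c1,(1,-1),L(254,401)),(c1,(-1,-1),L(233,545)),(c2,(1,1),R(545,378)),(c2,(1,-1),R(732,402)),(c2,(-1,1),R(522,520))]
for o,x0 in((A,(.468,.28,-.1)),(B,(.6,.27,0))):
    for z in(None,.04): print(*fitrect(o,.036,.042,x0,z))
cs=pickle.load(open("pics/sk1.pkl","rb"))[1]
H=[(cs,(1,1),(316,206)),(cs,(1,-1),(338,201)),(cs,(-1,1),(334,289)),(cs,(-1,-1),(355,284))]
print(fitrect(H,.04,.01,(.44,.05,.2),.024))
print([onz(cs,u,.015) for u in((277,2),(325,195))], [onz(c1,u,.012) for u in ((436,10),(461,225))])
# skewer height from two views: handle corners rk1 (455,242),(480,237),(487,312)
print([tri(cs,a,c1,b).round(4) for a,b in(((316,206),(455,242)),((338,201),(480,238)))])
E
```

```text
[ 0.46143637  0.27565182 -0.143569    0.03854657] [0.3 0.2 0.9 0.1 0.7 0.2 0.7 1.1 0.4 0.1 0.5 1.6]
[ 0.46182697  0.27563156 -0.14306352] [0.3 0.2 1.1 0.  0.6 0.5 0.9 1.2 0.3 0.1 0.4 1.9]
[0.59802608 0.2595584  0.06247497 0.03860939] [0.3 0.1 0.  0.1 0.1 0.1 0.1 0.  0.6 0.8 0.1 0.6]
[0.5978343  0.25941211 0.06235622] [0.2 0.3 0.1 0.1 0.2 0.4 0.3 0.3 0.2 0.9 0.5 0.9]
(array([0.43823148, 0.04446901, 0.21535773]), array([0.6, 0.4, 0.3, 0.3, 0. , 0.1, 0.3, 0.8]))
[array([0.62929948, 0.09177704, 0.015     ]), array([0.48296904, 0.05444271, 0.015     ])] [array([0.67147672, 0.10369096, 0.012     ]), array([0.48987016, 0.06106864, 0.012     ])]
[array([0.4713, 0.0625, 0.0066]), array([0.4779, 0.043 , 0.0164])]
```

```bash
cat > k.py <<'E'
from h import *
from rig import r
DZ=-.009   # TCP z minus rod axis z once gripped
A=(np.array([.4618,.2756]),-.1431); B=(np.array([.5978,.2594]),.0624)
def tcp(rack,s,h,dx=0.):
    """TCP for handle face at rack coordinate s (m along rack y), axis height h"""
    c,y=rack; u=np.array([-np.sin(y),np.cos(y)]); n=np.array([np.cos(y),np.sin(y)])
    return [*(c+u*(s-.055)+n*dx),h+DZ], down(y+np.pi/2)
E
python3 - <<'E'
from k import *
a=.235; p=np.array([.4236,.0409])
r.move_to([*p,.10],down(a)); r.move_straight([*p,.003],v=.08,stop_force=15); print(r.read_position())
r.grab(60); r.wait(.3); print(r.read_finger_gap(),r.read_grip_force())
r.move_straight([*p,.15],v=.15)
P,q=tcp(A,-.265,.15); r.move_to(P,q); r.wait(.3); print(P,r.read_position(),r.read_clock(),r.read_ft_force())
snap(r,"scene","sc1");snap(r,"side","si1")
i,c=snap(r,"wrist","w1")
S=cv2.imread("pics/sc1.png");D=cv2.imread("pics/si1.png")
y=A[1];u=np.array([-np.sin(y),np.cos(y)])
tip=[*(A[0]+u*-.06),.15];print(proj(pickle.load(open("pics/sc1.pkl","rb"))[1],tip),proj(pickle.load(open("pics/si1.pkl","rb"))[1],tip))
o=np.zeros((600,800,3),np.uint8)
def crop(I,c,w=200,h=300,k=2):
    x0=int(max(0,c[0]-w//2));y0=int(max(0,c[1]-h//2));print(x0,y0);return cv2.resize(I[y0:y0+h,x0:x0+w],None,fx=k,fy=k,interpolation=cv2.INTER_CUBIC)
for I,n,X in((S,"sc1",0),(D,"si1",400)):
    t=crop(I,proj(pickle.load(open(f"pics/{n}.pkl","rb"))[1],tip)); o[:t.shape[0],X:X+t.shape[1]]=t
cv2.imwrite("pics/cmp1.png",o)
E
```

```text
[0.42388277 0.04089981 0.00335357]
0.20979464773001638 59.90765333175659
[np.float64(0.4161641251802298), np.float64(-0.04112916968513375), 0.141] [ 0.41616238 -0.04100406  0.14098745] 10.175 [-0.19647885  0.05957268 -1.94488252]
[410.50018248 230.08569314] [264.03514349 163.50164248]
310 80
164 13
```

View pics/cmp1.png

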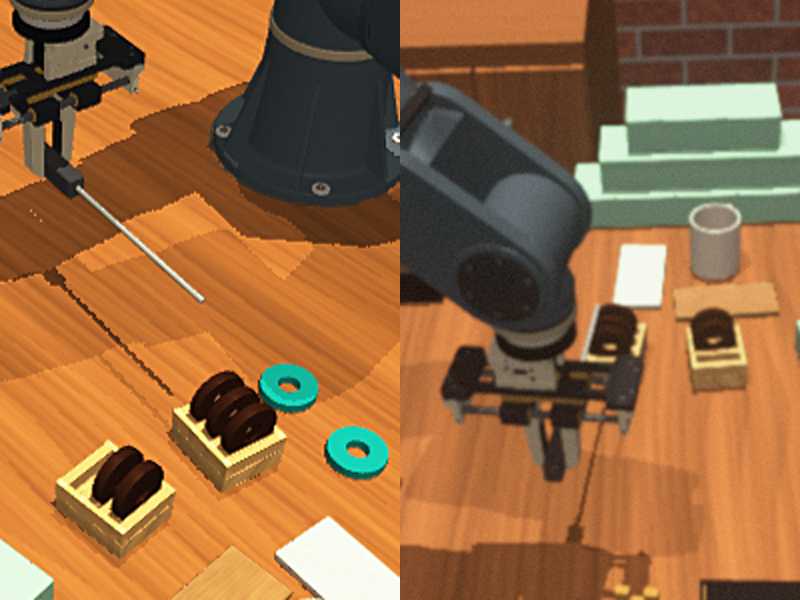

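Scene crop: the rod tip shows at (202,300), against a predicted (201,300). The skewer is level and straight in the grip, so I thread rack_a.

```bash
python3 - <<'E'
from k import *
h=.053
P,q=tcp(A,-.265,h); r.move_straight(P,v=.15)
P,q=tcp(A,-.047,h); hit=r.move_straight(P,v=.08,stop_force=3); r.wait(.3); print(hit,r.read_position(),P,r.read_ft_force())
snap(r,"scene","sc2")
if not hit:
    P,q=tcp(A,-.047,.14); r.move_straight(P,v=.06); r.wait(.3); print(r.read_ft_force(),r.read_clock())
i,c=snap(r,"wrist","w2"); snap(r,"scene","sc3")
o=np.zeros((600,800,3),np.uint8)
a=cv2.imread("pics/sc2.png")[180:380,290:490]; b=cv2.imread("pics/sc3.png")[130:330,290:490]
o[:400,:400]=cv2.resize(a,None,fx=2,fy=2);o[:400,400:]=cv2.resize(b,None,fx=2,fy=2)
o[400:,:400]=cv2.resize(cv2.imread("pics/w2.png"),(400,300))[:200]
cv2.imwrite("pics/cmp2.png",o)
E
```

```text
False [0.4472677  0.17461113 0.04401249] [np.float64(0.4472535649011983), np.float64(0.17464257716286363), 0.044] [ 0.02787784 -0.0758181  -2.91363564]
[-0.35071111  0.15561861 -3.3307657 ] 16.25
```

View pics/cmp2.png

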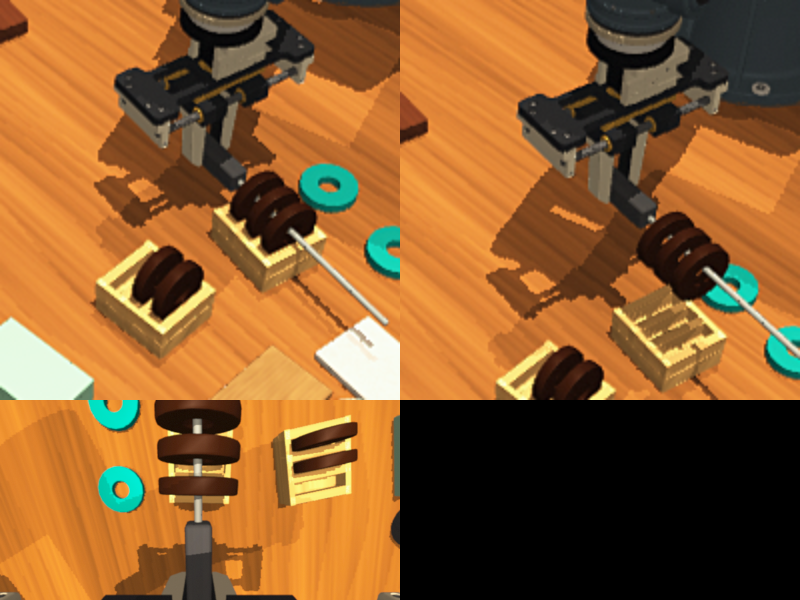

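Three rings hang on the rod in the scene at (690,255), and rack_a is empty. Now rack_b.

```bash
python3 - <<'E'
from k import *
P,q=tcp(A,-.20,.14); r.move_straight(P,v=.15)
P,q=tcp(B,-.265,.14); r.move_straight(P,v=.15,orientation=q)
h=.053
P,q=tcp(B,-.265,h); r.move_straight(P,v=.12); r.wait(.2)
P,q=tcp(B,-.126,h); hit=r.move_straight(P,v=.06,stop_force=3); r.wait(.3); print(hit,r.read_position(),P,r.read_ft_force())
snap(r,"scene","sc4")
if not hit:
    P,q=tcp(B,-.126,.15); r.move_straight(P,v=.06); r.wait(.4); print(r.read_ft_force(),r.read_clock())
i,c=snap(r,"wrist","w3"); snap(r,"scene","sc5"); snap(r,"side","si5")
o=np.zeros((600,800,3),np.uint8)
a=cv2.imread("pics/sc4.png")[180:380,250:450]; b=cv2.imread("pics/sc5.png")[130:330,250:450]
o[:400,:400]=cv2.resize(a,None,fx=2,fy=2);o[:400,400:]=cv2.resize(b,None,fx=2,fy=2)
o[400:,:400]=cv2.resize(cv2.imread("pics/w3.png"),(400,300))[:200]
o[400:,400:]=cv2.resize(cv2.imread("pics/si5.png")[280:440,220:540],None,fx=1.25,fy=1.25)
cv2.imwrite("pics/cmp3.png",o)
E
```

```text
False [0.60911824 0.07869815 0.04401592] [np.float64(0.6090870718130316), np.float64(0.078752270952864), 0.044] [-0.02938758  0.00541062 -3.06714363]
[-0.27175952 -0.27371736 -3.83696708] 25.125
```

View pics/cmp3.png

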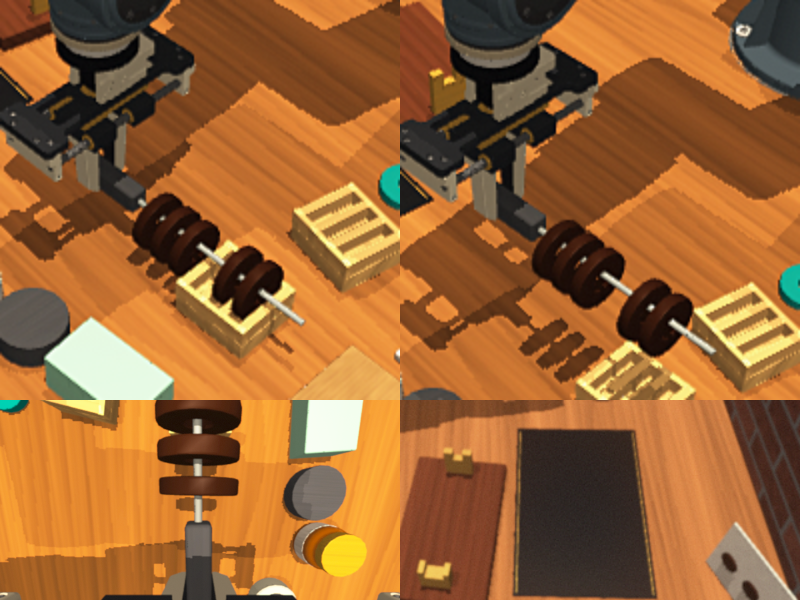

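All five rings are on the rod and lifted. In the side crop the stand has been knocked: its fork post is now near (268,330), against (283,318) before. I re-measure it with the wrist camera, from either side of the rod.

```bash
python3 - <<'E'
from k import *
q=down(np.pi/2)
for n,P in (("st1",[.62,-.33,.22]),("st2",[.33,-.33,.22])):
    r.move_straight(P,v=.2,orientation=q); r.wait(.3); snap(r,"wrist",n)
snap(r,"side","si6")
print(r.read_clock(),r.read_finger_gap())
o=np.zeros((600,800,3),np.uint8)
for n,y in(("st1",0),("st2",300)): pass
a=cv2.imread("pics/st1.png");b=cv2.imread("pics/st2.png")
o[:480,:400]=a[:,0:400]; o[:480,400:]=b[:,240:]
cv2.imwrite("pics/cmp4.png",o)
E
```

```text
29.8583 0.20828320606354983
```

View pics/cmp4.png

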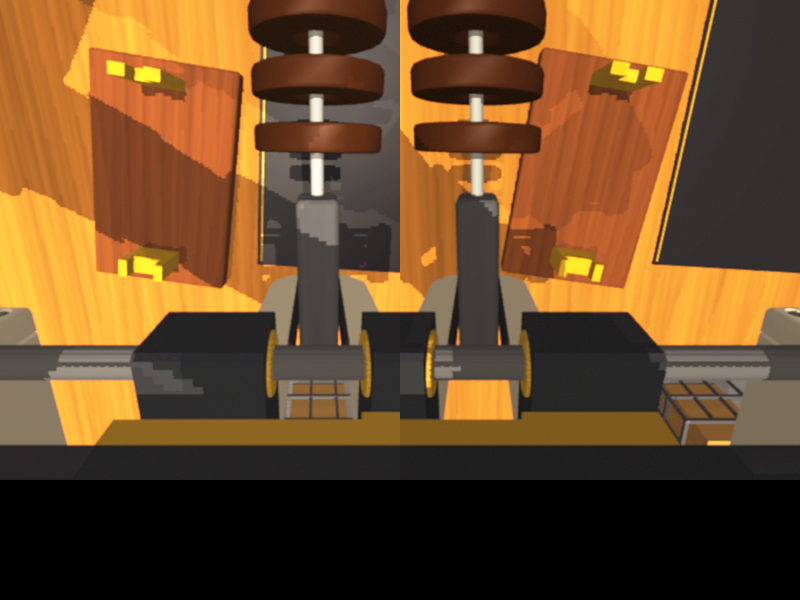

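```bash
python3 - <<'E'
from fit import *
I1,c1=pickle.load(open("pics/st1.pkl","rb"));I2,c2=pickle.load(open("pics/st2.pkl","rb"));I3,c3=pickle.load(open("pics/si6.pkl","rb"))
# stand frame: x -> world +y, y -> world -x : yaw ~ +90deg
k=[(1,1),(1,-1),(-1,-1),(-1,1)]
o1=[(91,48),(239,72),(221,285),(98,270)]; o2=[(383,48),(527,71),(465,288),(343,271)]
O=[(c1,s,u) for s,u in zip(k,o1)]+[(c2,s,u) for s,u in zip(k,o2)]
for z in(None,.022): p,e=fitrect(O,.12,.075,(.45,-.28,1.5),z); print(p,e)
for c,o in((c1,o1),(c2,o2)): print(fitrect([(c,s,u) for s,u in zip(k,o)],.12,.075,(.45,-.28,1.5),.022))
print("fork tri",tri(c1,(131.5,71.5),c2,(477.5,73)))
def W(x,y,z): return [p[0]+np.cos(p[2])*x-np.sin(p[2])*y,p[1]+np.sin(p[2])*x+np.cos(p[2])*y,z]
out=np.zeros((600,800,3),np.uint8)
for j,(I,c,x0,y0) in enumerate(((I1,c1,70,40),(I2,c2,340,40))):
    J=cv2.resize(np.ascontiguousarray(I[y0:y0+260,x0:x0+200,::-1]),None,fx=2,fy=2,interpolation=cv2.INTER_CUBIC)
    def pt(X): return tuple(np.round((proj(c,X)-[x0,y0])*2+.5).astype(int))
    def poly(q,col): cv2.polylines(J,[np.array([pt(W(*X)) for X in q])],True,col,1)
    poly([(a*.12,b*.075,.022) for a,b in k],(255,255,255))
    for s in(1,-1):
        poly([(x,s*y,.078) for x,y in((.093,.008),(.103,.008),(.103,.022),(.093,.022))],(255,0,0))
        poly([(x,s*y,.066) for x,y in((-.098,.014),(-.08,.014),(-.08,.022),(-.098,.022))],(0,255,0))
    out[:520,400*j:400*j+400]=J
cv2.imwrite("pics/cmp5.png",out)
m=[(314,304),(410,305),(422,434),(312,432)]
print(fitrect([(c3,s,u) for s,u in zip([(1,1),(1,-1),(-1,-1),(-1,1)],m)],.15,.105,(.66,-.25,1.5),0.))
E
```

```text
[ 0.44957123 -0.29166039  1.42531006  0.01654297] [1.  0.4 1.8 0.3 3.7 2.5 1.  0.6 1.2 0.6 0.5 0.6 0.9 0.4 1.2 0.3]
[ 0.44938502 -0.29217219  1.42412701] [4.6 1.4 0.5 0.7 2.2 4.8 2.2 2.7 0.3 1.6 3.6 0.2 0.7 1.9 1.1 1.8]
(array([ 0.45057842, -0.29202126,  1.41722326]), array([2.6, 2.1, 2.5, 0.2, 2.5, 5. , 1.9, 2.1]))
(array([ 0.4489428 , -0.29209027,  1.42691303]), array([1.1, 1.5, 2.9, 0.2, 0.7, 1.8, 1.2, 1.9]))
fork tri [ 0.46322051 -0.19611324  0.08006122]
(array([ 0.66030469, -0.2487282 ,  1.50446261]), array([0.9, 4.5, 1.5, 3.8, 3.9, 1.5, 1.6, 0.4]))
```

View pics/cmp5.png

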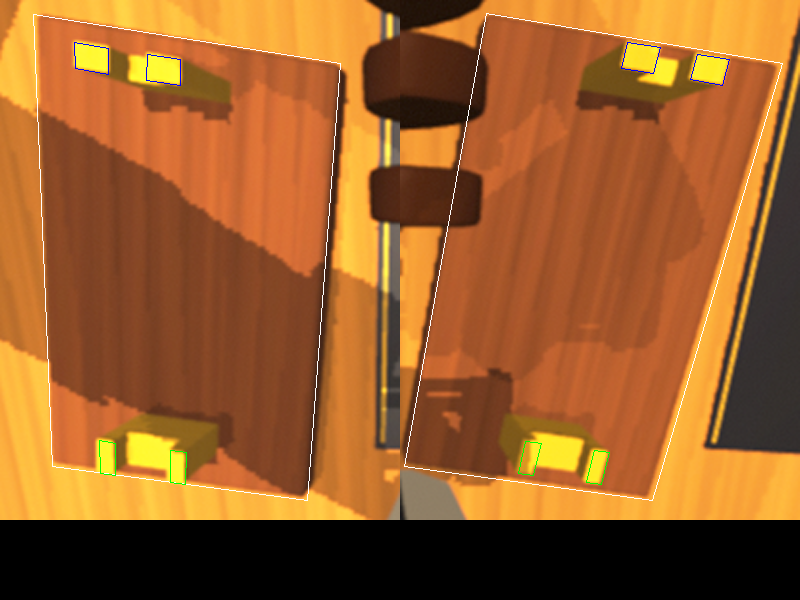

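The overlay matches the prongs and lips, so I lay the skewer down.

```bash
python3 - <<'E'
from k import *
c=np.array([.4494,-.2920]);a=1.424;u=np.array([np.cos(a),np.sin(a)])
g=c+u*(-.078-.055); q=down(a)
r.move_straight([*g,.15],v=.15,orientation=q); r.wait(.2)
r.move_straight([*g,.070+DZ],v=.08)
hit=r.move_straight([*g,.0625+DZ],v=.02,stop_force=2.5); print(hit,r.read_position()[2]-DZ,r.read_ft_force())
r.grab(10); r.wait(.2); r.open(); r.wait(.4); print(r.read_finger_gap(),r.read_ft_force())
r.move_straight([*g,.2],v=.1)
P=c+u*-.15; r.move_straight([*(c+u*-.10),.24],v=.2,orientation=q);r.wait(.2)
snap(r,"wrist","pl1"); snap(r,"scene","pl2")
r.move_straight([*(np.array([.66,-.25])+[0,-.1]),.24],v=.25,orientation=down(np.pi/2));r.wait(.2); snap(r,"wrist","mat1")
print(r.read_clock())
o=np.zeros((600,800,3),np.uint8)
o[:300,:400]=cv2.resize(cv2.imread("pics/pl1.png"),(400,300));o[:300,400:]=cv2.resize(cv2.imread("pics/mat1.png"),(400,300))
o[300:,:400]=cv2.resize(cv2.imread("pics/pl2.png")[100:250,150:350],None,fx=2,fy=2)
o[300:,400:]=cv2.imread("pics/pl1.png")[0:300,120:520]
cv2.imwrite("pics/cmp6.png",o)
E
```

```text
True 0.06391146480051677 [-0.62543551  0.33107542  4.6712895 ]
1.000277053630432 [ 0.34961256 -0.31182948 -0.01533327]
38.5417
```

View pics/cmp6.png

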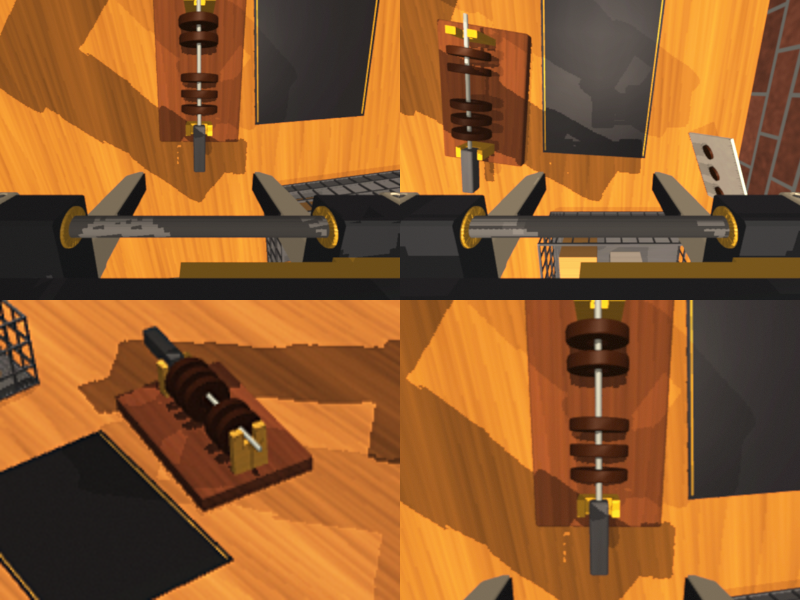

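The skewer lies in saddle and fork with all five rings, clear of the prongs. Next I get accurate stand and mat poses and check them against the pictures' edges.

```bash
python3 - <<'E'
from fit import *
I1,c1=pickle.load(open("pics/mat1.pkl","rb"));I2,c2=pickle.load(open("pics/pl1.pkl","rb"));I3,c3=pickle.load(open("pics/si6.pkl","rb"))
# mat -> dark mask line fits in mat1: scan rows/cols for the dark/bright change
def edge_row(I,v,lo,hi,sgn):
    g=I[v,lo:hi].astype(float)[:,0]; s=np.convolve(g,[1,1,-1,-1],'valid'); k=np.argmax(sgn*s); return lo+k+1.5
L=[(edge_row(I1,v,270,305,1),v) for v in range(20,290,30)]; R=[(edge_row(I1,v,470,540,-1),v) for v in range(20,290,30)]
for n,E in(("L",L),("R",R)):
    X=np.array([onz(c1,e,0)[:2] for e in E]); print(n,X.round(3).tolist(), np.polyfit(X[:,1],X[:,0],1))
print("bottom",onz(c1,(286,304),0),onz(c1,(484,314),0),onz(c2,(514,248),0))
m=[(314,304),(411,305),(424,438),(312,435)]
print("side",[onz(c3,u,0).round(3) for u in m]); 
k=[(1,1),(1,-1),(-1,-1),(-1,1)]
print(fitrect([(c3,s,u) for s,u in zip(k,m)]+[(c1,(-1,1),(286,304)),(c1,(-1,-1),(484,314)),(c2,(-1,1),(514,248))],.15,.105,(.66,-.25,1.5),0.))
print("stand corners",onz(c2,(255,224),.022),onz(c2,(383,224),.022))
c=np.array([.4494,-.292]);p=1.424
for b in(1,-1): print(c+[-np.cos(p)*.12-np.sin(p)*b*.075,-np.sin(p)*.12+np.cos(p)*b*.075])
E
```

```text
L [[0.609, -0.147], [0.636, -0.176], [0.628, -0.206], [0.611, -0.237], [0.605, -0.27], [0.603, -0.305], [0.626, -0.341], [0.614, -0.38], [0.639, -0.42]] [-0.02183652  0.61301809]
R [[0.883, -0.148], [0.899, -0.176], [0.901, -0.206], [0.882, -0.238], [0.892, -0.271], [0.894, -0.305], [0.894, -0.342], [0.867, -0.38], [0.865, -0.42]] [0.08918089 0.9108366 ]
bottom [ 6.15294077e-01 -4.83096696e-01  5.55111512e-17] [ 0.88518114 -0.49833033  0.        ] [ 0.67354555 -0.47944217  0.        ]
side [array([ 0.563, -0.104,  0.   ]), array([ 0.779, -0.117,  0.   ]), array([ 0.751, -0.41 ,  0.   ]), array([ 0.548, -0.396,  0.   ])]
(array([ 0.69402031, -0.2957195 ,  1.74592264]), array([ 1.8, 23.5,  2.3,  4.9, 42. ,  7. , 40.8, 36.2,  0.7, 14.5, 39.5,
       50.3, 45.1,  6.9]))
stand corners [ 0.35714718 -0.39540879  0.022     ] [ 0.50730012 -0.4176039   0.022     ]
[ 0.35765428 -0.39973915]
[ 0.506041  -0.4216796]
```

I mis-scaled the half panel: it is 0.625, not 0.5. Redoing it.

```bash
python3 - <<'E'
from fit import *
I1,c1=pickle.load(open("pics/mat1.pkl","rb"));I2,c2=pickle.load(open("pics/pl1.pkl","rb"));I3,c3=pickle.load(open("pics/si6.pkl","rb"))
def er(I,v,lo,hi,s):
    g=cv2.GaussianBlur(I,(3,3),0)[v,lo:hi,0].astype(float); return lo+np.argmax(s*(g[:-2]-g[2:]))+1
for n,lo,hi,s in(("L",215,250,1),("R",375,430,-1)):
    X=np.array([onz(c1,(er(I1,v,lo,hi,s),v),0)[:2] for v in range(5,240,15)]); f=np.polyfit(X[:,1],X[:,0],1); print(n,f,np.abs(np.polyval(f,X[:,1])-X[:,0]).max(),np.pi/2-np.arctan(f[0]),np.polyval(f,-.25))
m=[(314,304),(411,305),(424,438),(312,435)]
k=[(1,1),(1,-1),(-1,-1),(-1,1)]
W=[(c1,(-1,1),(229,243)),(c1,(-1,-1),(387,251)),(c2,(-1,1),(409,198)),(c2,(-1,-1),(579,182))]
print("corners",[onz(c,u,0).round(4) for c,_,u in W])
print(fitrect([(c3,s,u) for s,u in zip(k,m)]+W,.15,.105,(.66,-.25,1.5),0.))
E
```

```text
L [0.07539086 0.57713894] 0.004848550368003468 1.4955478181019954 0.5582912211372194
R [0.07156937 0.77526934] 0.0055141236835861696 1.4993487826540257 0.7573769977433276
corners [array([ 0.5447, -0.3968,  0.    ]), array([ 0.7476, -0.4077, -0.    ]), array([ 0.5454, -0.3955,  0.    ]), array([ 0.7498, -0.4061,  0.    ])]
(array([ 0.65851089, -0.25284035,  1.50625663]), array([0. , 2.9, 3.1, 2.4, 1.4, 0.3, 2.3, 0.2, 0.6, 0.8, 4.6, 1.2, 1.1,
       0.4, 3. , 2.2]))
```

```bash
cat >> k.py <<'E'
M=np.array([.6585,-.2530]);MA=1.506
def ux(a): return np.array([np.cos(a),np.sin(a)])
E
python3 - <<'E'
from k import *
c=np.array([.4494,-.2905]);a=1.424;z=.012
s=c-ux(a)*.175
r.move_straight([*s,.2],v=.25,orientation=down(a)); r.move_straight([*s,z],v=.15,stop_force=15); r.wait(.3)
hit=r.move_straight([*(c-ux(a)*.115),z],v=.03,stop_force=1.5)
t=r.read_position()[:2]; off=(c-t)@ux(a); print(hit,"off",off)
C=M+ux(MA+np.pi/2)*.206
r.move_straight([*(C-ux(MA)*off),z],v=.035,orientation=down(MA)); r.wait(.3); print(r.read_ft_force())
e=C-ux(MA)*off; r.move_straight([*(e-ux(MA)*.03),z],v=.06); r.move_straight([*(e-ux(MA)*.03),.24],v=.2)
r.wait(.2); snap(r,"wrist","ps1"); snap(r,"scene","ps2"); print(r.read_clock())
I,cm=pickle.load(open("pics/ps1.pkl","rb")); k=[(1,1),(1,-1),(-1,-1),(-1,1)]
def W(x,y,zz): return [*(C+ux(MA)*x+ux(MA+np.pi/2)*y),zz]
J=np.ascontiguousarray(I[:,:,::-1]); cv2.polylines(J,[np.array([proj(cm,W(i*.12,j*.075,.022)).astype(int) for i,j in k])],True,(255,255,255),1)
o=np.zeros((480,800,3),np.uint8);o[:,:480]=J[:,80:560];o[:320,480:]=cv2.resize(cv2.imread("pics/ps2.png")[100:260,160:320],None,fx=2,fy=2)
cv2.imwrite("pics/cmp7.png",o)
E
```

```text
True off 0.12948348605524632
[-0.44710127 -1.45869001 -0.69548089]
47.0
```

View pics/cmp7.png

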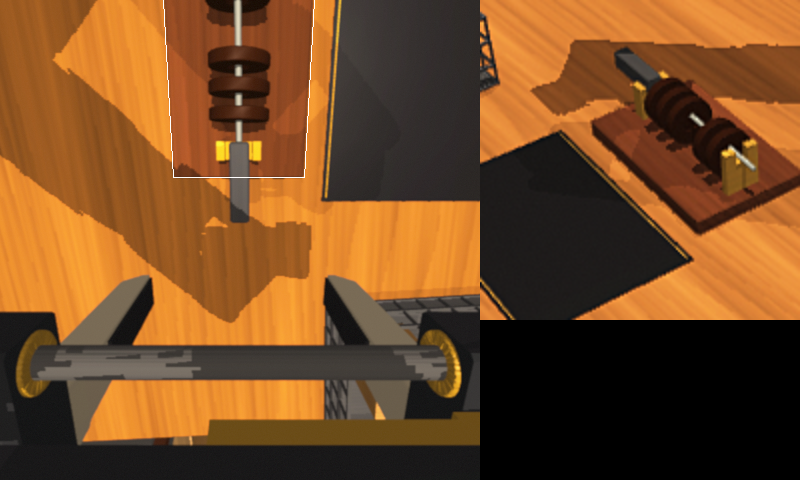

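The stand sits exactly on the predicted outline, parallel to the mat. Now the main push.

```bash
python3 - <<'E'
from k import *
C=M+ux(MA+np.pi/2)*.206; f=ux(MA-np.pi/2); z=.012; q=down(MA-np.pi/2)
s=C-f*.125; r.move_straight([*s,.24],v=.25); r.move_to([*s,.2],q); r.move_straight([*s,z],v=.15,stop_force=15); r.wait(.3)
hit=r.move_straight([*(C-f*.07),z],v=.03,stop_force=1.5); t=r.read_position()[:2]; off=(C-t)@f; print(hit,"off",off)
off=np.clip(off,.078,.09)
e=M-f*off; r.move_straight([*e,z],v=.05); r.wait(.3); print(r.read_ft_force())
r.move_straight([*(e-f*.03),z],v=.06); r.move_straight([*(e-f*.03),.24],v=.2)
# look at stand, then timer from two places
r.move_straight([*(M-ux(MA)*.12),.26],v=.25,orientation=down(MA)); r.wait(.2); I,cm=snap(r,"wrist","fp1")
for n,P in (("tm1",[.64,.02,.16]),("tm2",[.64,-.06,.16])):
    r.move_to(P,down(0)); r.wait(.2); snap(r,"wrist",n)
    c=pickle.load(open(f"pics/{n}.pkl","rb"))[1]; print(proj(c,[.727,-.006,.05]))
print(r.read_clock())
k=[(1,1),(1,-1),(-1,-1),(-1,1)]
def W(x,y,zz): return [*(M+ux(MA)*x+ux(MA+np.pi/2)*y),zz]
J=np.ascontiguousarray(I[:,:,::-1]); cv2.polylines(J,[np.array([proj(cm,W(i*.12,j*.075,.022)).astype(int) for i,j in k])],True,(255,255,255),1)
o=np.zeros((480,800,3),np.uint8);o[:,:400]=J[:,120:520]
for j,n in enumerate(("tm1","tm2")):
    c=pickle.load(open(f"pics/{n}.pkl","rb"))[1]; x,y=proj(c,[.727,-.006,.05]).astype(int); x0=max(0,x-65);y0=max(0,y-40)
    print(n,x0,y0); t=cv2.resize(cv2.imread(f"pics/{n}.png")[y0:y0+80,x0:x0+130],None,fx=3,fy=3,interpolation=cv2.INTER_CUBIC); o[240*j:240*j+t.shape[0],405:405+t.shape[1]]=t[:,:395]
cv2.imwrite("pics/cmp8.png",o)
E
```

```text
True off 0.0841266969995147
[-10.38991394   0.308153     5.69837642]
[350.06040751 129.52246683]
[250.75264381 129.28634201]
63.5
tm1 285 89
tm2 185 89
```

View pics/cmp8.png

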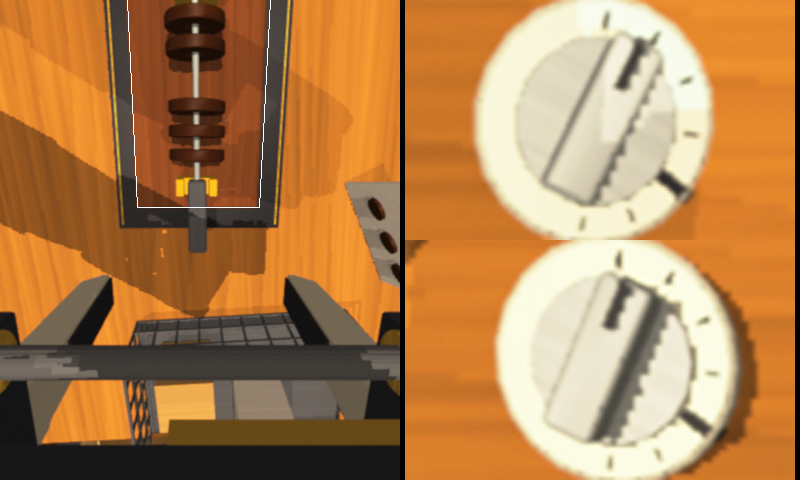

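The stand matches the centred outline on the mat, with the skewer and rings aboard. Timer crop tm1: bar from (642,43), the pointer end, to (572,194); long mark at (675,185); zero mark at (606,18).

```bash
python3 - <<'E'
from fit import *
c1=pickle.load(open("pics/tm1.pkl","rb"))[1];c2=pickle.load(open("pics/tm2.pkl","rb"))[1]
a=lambda x,y:(285+(x-405)/3,89+y/3); b=lambda x,y:(185+(x-405)/3,89+(y-240)/3)
print("bar tri",tri(c1,a(606.5,118),c2,b(599,356)))
k=[(1,1),(1,-1),(-1,-1),(-1,1)]
o=[(c1,s,a(*u)) for s,u in zip(k,[(620,33),(663,52),(598,205),(545,183)])]+[(c2,s,b(*u)) for s,u in zip(k,[(605,272),(650,288),(597,440),(545,423)])]
for z in(None,.06): p,e=fitrect(o,.021,.007,(.727,-.006,-.4),z); print(p,e)
for n,u1,u2 in(("long",a(675,185),b(697,425)),("zero",a(606,18),b(619,260))):
    for c,u in((c1,u1),(c2,u2)):
        w=onz(c,u,.032)[:2]-p[:2]; print(n,np.arctan2(w[1],w[0]),np.linalg.norm(w))
E
```

```text
bar tri [ 0.72772712 -0.00682795  0.05827769]
[ 0.72754998 -0.00650862 -0.42118725  0.05498997] [1.6 2.1 0.6 0.3 1.5 0.4 0.1 0.3 0.3 2.  1.9 0.8 0.1 1.9 0.6 0. ]
[ 0.72738531 -0.00693483 -0.4225026 ] [0.3 2.7 2.2 0.8 0.5 0.9 0.9 0.6 0.9 2.7 1.6 0.3 0.9 2.4 0.4 0.4]
long -2.215903124719503 0.028222339203568304
long -2.2389980077090197 0.027613806124005852
zero -0.05891525585484504 0.02718920687824558
zero -0.06140566404201302 0.026498051424745477
```

```bash
python3 - <<'E'
from k import *
p=np.array([.7275,-.0067]); a=-.42+np.pi; end=-2.19+np.pi
r.move_to([*p,.20],down(a)); r.wait(.2); r.move_straight([*p,.043],v=.08,stop_force=6); print(r.read_position())
r.grab(25); r.wait(.3); f0=r.read_ft_force(); print(r.read_finger_gap(),r.read_grip_force(),f0)
hit=r.move_straight([*p,.034],v=.01,stop_force=12); z=r.read_position()[2]; print(hit,z,r.read_ft_force())
r.grab(45)
for t in np.linspace(a,end,13)[1:]:
    r.move_to([*p,z],down(t)); f=r.read_ft_force(); print(round(t,2),f.round(1) if hasattr(f,'round') else f, round(r.read_wrist_torque()[2],3))
    if f[2]<6: z-=.0005
    if f[2]>25: z+=.0003
print(r.read_clock())
E
```

```text
[ 0.72770325 -0.00670119  0.04342389]
0.14492101427349285 24.872236847877502 [ 0.11611164  1.8672916  -0.24136446]
True 0.04282968247982577 [-1.94820999  0.0631941   5.72720494]
2.57 [-0.3 -0.8  1.7] -0.048
2.43 [-2.  -0.8  5.5] -0.03
2.28 [-4.  -0.3  9.1] -0.063
2.13 [-4.8 -1.3 10. ] -0.064
1.98 [-4.7 -1.   9.3] -0.038
1.84 [-4.3 -1.   9.6] -0.072
1.69 [-4.1 -0.1  9.4] -0.078
1.54 [-4.  -1.2  9.4] -0.053
1.39 [-5.2 -0.8  9.4] -0.082
1.25 [-4.9  0.  10. ] -0.055
1.1 [-4.7 -1.4  9.8] -0.073
0.95 [-3.8 -0.8 10. ] -0.046
73.3083
```

```bash
python3 - <<'E'
from k import *
P=np.array(r.read_position()); p=[.7275,-.0067]
r.move_straight([*p,.0432],v=.01); r.wait(.2); print(r.read_ft_force())
r.open(); r.wait(.2); r.move_straight([*p,.2],v=.1)
r.move_to([.64,.02,.16],down(0)); r.wait(.2); I,c=snap(r,"wrist","tm3")
J=np.zeros((480,800,3),np.uint8)
for j,n in enumerate(("tm1","tm3")):
    J[:320,400*j:400*j+400]=cv2.resize(cv2.imread(f"pics/{n}.png")[89:169,300:400],None,fx=4,fy=4,interpolation=cv2.INTER_CUBIC)
cv2.imwrite("pics/cmp9.png",J); print(r.read_clock())
E
```

```text
[-0.24408816 -0.36571921 -1.64140778]
78.2
```

View pics/cmp9.png

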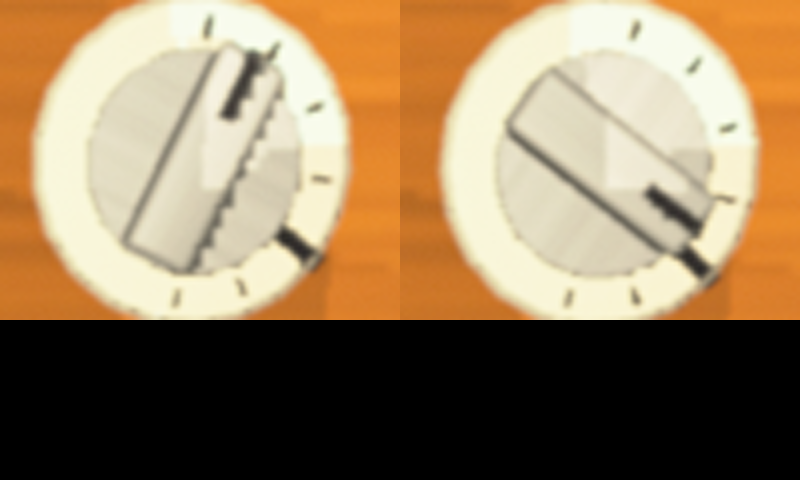

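```bash
python3 - <<'E'
from fit import *
c1=pickle.load(open("pics/tm1.pkl","rb"))[1];c3=pickle.load(open("pics/tm3.pkl","rb"))[1]
m1=[(208,25),(273,50),(316,107),(321,180),(297,245),(241,287),(176,298)]; m3=[(235,30),(294,65),(328,127),(325,198),(296,263),(236,296),(169,298)]
g=lambda x,y:(300+x/4,89+y/4)
def ring(c,m):
    W=np.array([onz(c,g(*u),.032)[:2] for u in m]); k=np.radians(30*np.arange(7))
    f=lambda p:(W-np.c_[p[0]+p[3]*np.cos(p[2]-k),p[1]+p[3]*np.sin(p[2]-k)]).ravel()
    s=least_squares(f,[.727,-.007,0,.028]); return s.x,np.abs(s.fun).max()
def edge(c,p,q,z=.06): d=(onz(c,g(*q),z)-onz(c,g(*p),z)); return np.arctan2(d[1],d[0])
a=ring(c1,m1);b=ring(c3,m3);print(a,b)
e1=[edge(c1,(125,243),(218,48)),edge(c1,(187,272),(280,72))];e3=[edge(c3,(553,70),(710,193)),edge(c3,(510,128),(662,250))]
print(e1,e3,"dial0",a[0][2]-np.mean(e1),"dial",b[0][2]-np.mean(e3))
L=lambda s:s[0][:2]+.034*np.array([np.cos(s[0][2]-2.094),np.sin(s[0][2]-2.094)]); print("mark moved",np.linalg.norm(L(a)-L(b)))
E
```

```text
(array([ 0.72703406, -0.00597629, -0.10015193,  0.02764476]), np.float64(0.00041135703820139105)) (array([ 0.72661575, -0.00749331, -0.22219065,  0.02762961]), np.float64(0.0006328966829921706))
[np.float64(-0.44992858926022117), np.float64(-0.42681005923708515)] [np.float64(-2.167791044009938), np.float64(-2.1863355641899527)] dial0 0.3382173948650148 dial 1.9548726509149013
mark moved 0.0037955326154015976
```

The dial reads 1.955 because the body slipped 0.12 rad at the start; the mark moved only 4 mm. I turn 0.15 more with a firmer press.

```bash
python3 - <<'E'
from k import *
p=np.array([.7272,-.0072]); a=-2.177+np.pi
r.move_to([*p,.20],down(a)); r.wait(.2); r.move_straight([*p,.043],v=.08,stop_force=6)
r.grab(45); r.wait(.3); z=r.read_position()[2]; f=r.read_ft_force()[2]
while f<14 and z>.036:
    z-=.0005; r.move_straight([*p,z],v=.01); r.wait(.1); f=r.read_ft_force()[2]
print(z,f)
for t in (a-.07,a-.15): r.move_to([*p,z],down(t)); r.wait(.1); print(r.read_ft_force(),r.read_wrist_torque()[2])
r.move_straight([*p,.0432],v=.01); r.wait(.2)
r.open(); r.wait(.2); r.move_straight([*p,.2],v=.1)
r.move_to([.64,.02,.16],down(0)); r.wait(.2); I,c=snap(r,"wrist","tm4"); snap(r,"scene","fin")
J=np.zeros((480,800,3),np.uint8)
J[:320,:400]=cv2.resize(cv2.imread("pics/tm4.png")[89:169,300:400],None,fx=4,fy=4,interpolation=cv2.INTER_CUBIC)
J[:,400:]=cv2.resize(cv2.imread("pics/fin.png")[130:370,90:290],None,fx=2,fy=2)
cv2.imwrite("pics/cmp10.png",J); print(r.read_clock())
E
```

```text
0.04102618342205265 16.298600421872454
[-7.28884955  0.62807058 16.04348556] -0.027668219753676122
[-7.76010023  0.89218034 16.20913601] -0.06627847657349258
89.975
```

View pics/cmp10.png

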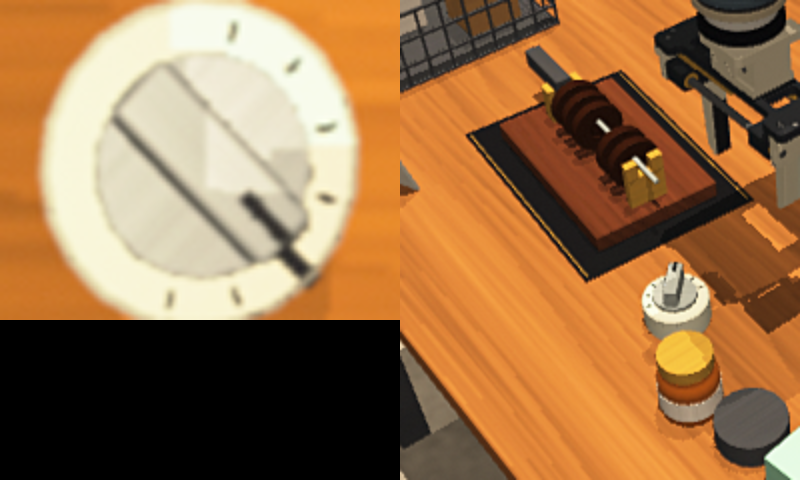

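The pointer (265,215) now runs into the long mark (297,262). The stand sits centred on the mat with the loaded skewer, and nothing is touching the robot.

```bash
python3 -c "
from rig import r
print(r.finish_job())"
```

```text
the job is handed in; nothing more can be done
None
```

The job is handed in, with no verdict returned: all five rings are on the skewer in the stand, the stand is centred on the mat, and the timer pointer is on the long mark (about 90 s of the 184 s used).

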